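# Lock the ingredient tub: fold the hasp over and snap its cap on

### The job

Lock the white ingredient tub: first fold the red hasp from the blue lid right over onto the tub's front shoulder, so that the steel stud stands up through its loop. Then take the green snap cap, press it open end down onto the stud until it clicks, and keep pressing past the click so that the black sprung ring under it is squeezed right down; finish while still holding the cap pressed down like that. Leave everything else where it is.

Things in the scene. Friction and masses are not known exactly. Their poses are not given: they have to be found in the camera images.
- tub: White plastic ingredient tub fixed on the table, 260 (x) x 250 (y) x 113 mm, origin at the centre of its underside, z up; x points from the front shoulder, which bears the stud (-x end, towards the robot), to the rear. The flat white shoulder is 110 mm above the table and covers x = -130 to -27 mm; behind it the shut blue lid (fixed), top 113 mm above the table.
- hasp (a joint): Hinge angle of the red hasp in rad: 0 = folded over, flat on the front shoulder around the stud; it grows as the hasp rises and swings back over the lid (pi/2 = straight up; starts between 1.6 and 2.0). The stiff hinge (0.06 N m, 0.7 N at the tip) stays at any angle; push the free end from the lid's side to the front, then down, to close it.
- hasp_hinge (a point): Middle of the hasp's hinge line, on the tub at x = -30, y = 0, 116 mm above the table; the hinge line runs along the tub's y axis.
- hasp_tip (a point): Middle of the hasp's free edge, 92 mm from the hinge line. The hasp is a red plate 4 mm thick (hinge axis at mid-thickness): loop 62 mm wide, its 40 x 40 mm opening 20 to 60 mm from the hinge line, then a cross bar (60 to 72 mm) and a tongue 36 mm wide (72 to 92 mm). Folded flat, its top is 118 mm above the table, the tongue clear of the stud.
- stud_seat (a point): Point on the stud's axis at the top of the free black ring, 124 mm above the table, 40 mm in front of the hinge line (tub x = -70, y = 0); z is the stud axis, up. The steel stud is 16 mm thick with a tapered tip (8 mm at the top). At its foot a rigid shoulder 24 mm wide, 120 mm above the table, stops the cap for good.
- stud_top (a point): Top end of the stud, 150 mm above the table, on its axis.
- stud_detents (a point): Point on the stud's axis, 134.5 mm above the table, at the height of its four smooth brass spring detents, which bulge out to 24 mm across. The cap's lip meets them with its underside 15 mm above stud_seat; pushing on takes up to about 6 to 12 N; around 8 mm above stud_seat the force drops (the click) and the detents draw the cap down, with up to about 10 N, to 2 mm above it.
- pressure_ring (a joint): How far the black sprung ring around the stud's foot (34 mm across) is squeezed down, in m: 0 = free, about 0.004 = right down, the cap then standing on the rigid shoulder, 4 mm below stud_seat. Its spring takes 2.5 N per mm and pushes the cap back up when one lets go.
- cap: Green snap cap, 38 mm high, about 50 g, loose, standing open end down on the table; origin at the centre of its open underside, z up through its closed top. Round skirt 38 mm in diameter to grip, above a bottom flange 52 mm in diameter and 4 mm thick. The mouth is a lip 19 mm wide and 4 mm deep; the bore behind it is 29 mm wide and ends 33 mm above the underside.
- cup: Clear plastic cup, 68 mm wide, 70 mm high, a bystander; origin under its centre. It, the jar and the cap may stand in any of three places at least 0.11 m apart.
- jar: Small glass jar with a yellow cap, 54 mm wide, 75 mm high, a bystander; origin under its centre.
- scraper: Bench scraper, about 70 x 100 mm and 18 mm high with a black grip, lying on the rear part of the tub's lid, a bystander.
- oil: Amber oil bottle, 64 mm wide, 200 mm high, a bystander; origin under its centre.
- bowl: Steel bowl, 150 mm wide, 60 mm high, a bystander; origin under its centre.
- spatula: Spatula lying on the table, a bystander.

How it is judged:
By the outcome, as a careful person would: the job done as asked, in the order asked, and still so for the second after the job is handed in, while the arm keeps its last pose, push and grip.
It also fails if it takes over 72 s, if anything falls off the work surface, if the arm or the gripper's body presses on something with over 40 N, if the wrist force passes 120 N, or if a joint passes its speed limit or range.

### The arm

A 7-joint arm with a two-finger parallel gripper is mounted at the origin on the work surface. World frame = base frame: x ahead of the robot, y to its left, z up, the work surface at z = 0. Lengths are in m, angles in rad, forces in N, time in s.
With the tool pointing down it reaches from about 0.4 to 0.85 m from the base axis. Payload 4.4 kg.
Tool frame: the origin (TCP) lies midway between the tips of the shut fingers; the grasp point (between the pads) lies 19 mm behind it (r.grip_depth is the distance from the TCP to the grasp point, in m); z points along the fingers, y is the line along which they close (so a half turn about z gives the same grasp; the last joint's range is limited). The gripper opens to 94 mm and grips with 3 to 60 N. Pads are 16 mm wide; open, the fingers measure 119 mm over their backs; the gripper's body (75 mm by 177 mm) begins 78 mm behind the grasp point.
Start: joints at [-1.185, 0.628, 0.038, 1.517, -0.027, 0.996, -0.02], TCP at [0.284, 0.585, 0.182] pointing down, gripper open.
Joint ranges: [-3.06, 3.06], [-0.37, 2.12], [-1.25, 1.32], [0.18, 2.47], [-1.1, 4.24], [0.23, 1.98], [-2.94, 2.94]. Speed limits (rad/s): [2.57, 2.57, 3.14, 3.14, 3.14, 3.14, 3.14].

### API

Orientations are given as a 3x3 rotation matrix whose columns are the frame's x, y, z axes.
In Python, from plant import status, cams, job, r gives the robot as it stands.
- The arm moves only by the tool play_rows, never from a script. Its argument "commands" is one flat list of numbers, 7 for each row, row after row: the opening, from 0 (shut) to 1 (fully open), then the shift along the tool's x, y, z in m, then the turn, a rotation vector about the tool's x, y, z in degrees. A call has exactly 5 rows; each row is the pose to reach, as a shift and turn from the pose commanded when the call began, along the tool's axes at that moment; what a row does not reach only later rows make up. A row lasts 1/10 s, in which the tool goes at most 50 mm and 8.59 degrees, less where a joint would pass 70% of its speed; a pose out of reach is approached as far as the arm can. A call with a gripper value outside its range is refused whole. The fingers move at their own pace and stop on an object; "grip_force" is the grip in N (left out, the last holds). Time passes only in rows, so rows that repeat a pose let the fingers close, or fill a call up. It gives the time, the measured TCP pose, the force, the opening and the grip force at its end, in the units of the state.
- status.sense(): the state, without advancing time (a new reading comes with each control period).
- cams.get_image(name): name is "scene" or "top" or "wrist"; returns (picture, depth): 420x560x3 uint8, blue, green, red; 420x560 float32, m along the optical axis (not along the pixel's ray), 0 where there is no reading.
- cams.camera_params(name): a dict with "mtx" (3x3 intrinsics, pixels), "D" ([k1, k2, p1, p2, k3] as OpenCV has them; the pictures are not rectified), "rvec" (rotation vector, rad) and "tvec" (3), from world to camera coordinates, as OpenCV has them. Camera axes: x right, y down, z forward; pixel columns grow to the right and rows downward; lengths in m; the calibration is good to about 2 mm. A picture is of the moment at which its call begins: read the wrist's pose just before it. camera_params takes no time and is no camera call; for the wrist camera it gives the pose at the moment of the call.
- job.job_done(): hands the job in; it is judged then, once.
The state is a dict: "time": time; "joint_positions": joint angles; "qd": joint speeds; "tau": joint torques, N m; "eef_pos": TCP position; "tcp_rot": TCP orientation; "wrist_force": force on the tool from outside, world axes, zero at the start; "torque": the same for the moment, N m; "width": finger opening in m; "grip_force": force on a finger pad.
Only numpy, scipy, OpenCV 4.12 (cv2) and the standard library are available. Lean on these libraries where they do the work, as an engineer would, in place of code of your own. Each camera call takes 0.05 s, during which the arm holds its last target. There are 200 camera calls.

## Working session

There is one attempt and no reset: what is moved stays moved. The work goes in short steps, Python scripts to look and compute and a tool call to move; the robot and the scene stay as the last step left them, time stands still between calls to the robot, and variables do not carry over. Pictures are saved under pics/ and viewed, at most 10 in all, crops included, and the job is handed in when it is done.

Besides the shell and the picture viewer there is one more tool, called by a JSON object that holds its "name" and its "arguments", one argument or row to a line. play_rows: Moves the arm, as the interface text tells. Its arguments: {"type":"object","properties":{"commands":{"type":"array"},"grip_force":{"type":"number"}},"required":["commands"]}

```bash
ls; mkdir -p pics; cat > h.py <<'E'
import numpy as np, cv2
from plant import status, cams, job, r
def cam(n):
    p=cams.camera_params(n); R=cv2.Rodrigues(np.array(p["rvec"],float))[0]
    return np.array(p["mtx"],float),np.array(p["D"],float),R,np.array(p["tvec"],float).ravel()
def ray(c,uv):
    K,D,R,t=c; q=cv2.undistortPoints(np.array(uv,float).reshape(-1,1,2),K,D).reshape(-1,2)
    d=np.c_[q,np.ones(len(q))]@R; return -R.T@t,d
def onplane(c,uv,z):
    o,d=ray(c,uv); return o+d*((z-o[2])/d[:,2])[:,None]
def deproj(c,uv,z):
    o,d=ray(c,uv); return o+d*np.array(z).reshape(-1,1)
E
python3 - <<'E'
from h import *
s=status.sense(); print({k:np.round(v,3) for k,v in s.items()})
for n in("scene","top"):
    im,d=cams.get_image(n); cv2.imwrite(f"pics/{n}0.png",im); np.savez(f"{n}0.npz",im=im,d=d); c=cam(n); print(n,-c[2].T@c[3])
E
```

```text
pics
{'time': np.float64(0.0), 'joint_positions': array([-1.185,  0.629,  0.038,  1.518, -0.027,  0.996, -0.02 ]), 'qd': array([-0.001,  0.001, -0.001,  0.001, -0.   ,  0.001, -0.   ]), 'tau': array([-1.0000e-03, -5.4971e+01,  1.1430e+00, -1.8663e+01, -5.2000e-02,
        2.4000e-02,  0.0000e+00]), 'eef_pos': array([0.283, 0.584, 0.181]), 'tcp_rot': array([[-0.9  ,  0.437, -0.001],
       [ 0.437,  0.9  , -0.002],
       [ 0.   , -0.002, -1.   ]]), 'wrist_force': array([ 0.589,  0.001, -0.048]), 'torque': array([-0.073,  0.039,  0.016]), 'grip_force': np.float64(0.0), 'width': np.float64(0.094)}
scene [ 1.32579168 -0.71122197  0.84850835]
top [0.43699929 0.01027102 1.02950878]
```

View pics/scene0.png

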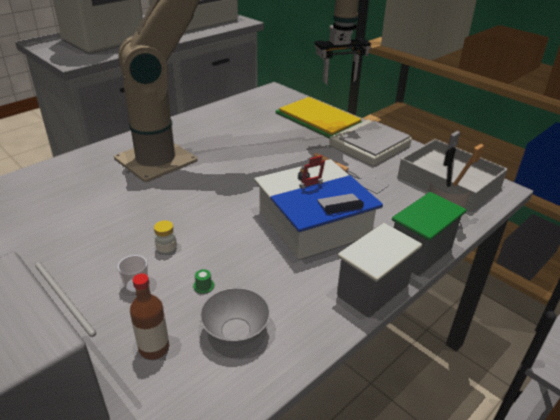

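View pics/top0.png

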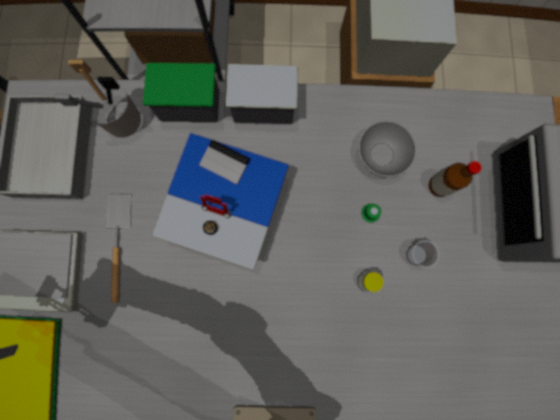

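Top view: stud at about (210,228), upright red hasp at (214,206), cap at (372,212), with bowl (387,150), jar (373,282) and cup (422,253) near it. Next I measure them.

```bash
cat > m.py <<'E'
from h import *
c=cam("top"); f=np.load("top0.npz"); im,d=f["im"],f["d"]
hsv=cv2.cvtColor(im,cv2.COLOR_BGR2HSV)
def mask(lo,hi,box):
    m=cv2.inRange(hsv,lo,hi); k=np.zeros_like(m); x0,y0,x1,y1=box; k[y0:y1,x0:x1]=255; return m&k
def pts(m):
    v,u=np.nonzero((m>0)&(d>0)); return deproj(c,np.c_[u,v],d[v,u])
# tub outline: depth points at z .10-.12 
v,u=np.mgrid[120:280,140:300]; u=u.ravel();v=v.ravel(); P=deproj(c,np.c_[u,v],d[v,u])
k=(P[:,2]>.1)&(P[:,2]<.117); print("tub n",k.sum(),"z med",np.median(P[k,2]))
R=cv2.minAreaRect(P[k][:,:2].astype(np.float32)); print("tub rect",R)
B=pts(mask((105,120,60),(130,255,255),(140,120,300,280)));b=B[(B[:,2]>.105)]
R=cv2.minAreaRect(b[:,:2].astype(np.float32)); print("lid rect",R, "z",np.median(b[:,2])); print(cv2.boxPoints(R))
k=P[:,2]>.125; Q=P[k]; print("high pts",len(Q))
rm=mask((0,120,50),(10,255,255),(180,185,250,225))|mask((170,120,50),(180,255,255),(180,185,250,225))
H=pts(rm); print("hasp",len(H),np.round(H.min(0),3),np.round(H.max(0),3)); t=H[H[:,2]>H[:,2].max()-.008]; print("top",np.round(t.mean(0),4)); 
sm=mask((0,0,0),(180,255,110),(195,215,225,242)); S=pts(sm); S=S[S[:,2]>.118]; print("stud",len(S),np.round(np.median(S,0),4),np.round(S.max(0),3)); T=S[S[:,2]>.143]; print(np.round(T.mean(0),4))
vv,uu=np.nonzero(sm); print("stud px",uu.mean(),vv.mean(), onplane(c,[[uu.mean(),vv.mean()]],.124))
G=pts(mask((45,100,40),(85,255,255),(355,195,390,230))); print("cap",len(G),np.round(G.max(0),4)); t=G[G[:,2]>.034]; print(np.round(t.mean(0),4),len(t)); R=cv2.minEnclosingCircle(G[:,:2].astype(np.float32)); print(R)
for n,bx in dict(jar=(355,265,392,300),bowl=(350,115,420,188),cup=(400,235,442,272)).items():
    v,u=np.mgrid[bx[1]:bx[3],bx[0]:bx[2]]; u=u.ravel();v=v.ravel(); q=deproj(c,np.c_[u,v],d[v,u]); q=q[q[:,2]>.03]; print(n,np.round(q.min(0),3),np.round(q.max(0),3))
cv2.imwrite("pics/crop1.png",cv2.resize(im[180:250,180:260],None,fx=7,fy=7,interpolation=cv2.INTER_CUBIC))
E
python3 m.py
```

```text
tub n 10110 z med 0.11146154011947162
tub rect ((0.5996895432472229, 0.13828086853027344), (0.25182974338531494, 0.261753112077713), 73.21622467041016)
lid rect ((0.6478828191757202, 0.12280657887458801), (0.24904921650886536, 0.15592125058174133), 72.93335723876953) z 0.11282056940500529
[[ 0.5368093   0.02664571]
 [ 0.68586445 -0.01911465]
 [ 0.7589563   0.21896744]
 [ 0.6099012   0.2647278 ]]
high pts 835
hasp 194 [0.563 0.117 0.117] [0.589 0.173 0.208]
top [0.5844 0.1408 0.2046]
stud 171 [0.5306 0.1559 0.1251] [0.561 0.174 0.149]
[0.5313 0.1579 0.1459]
stud px 210.51980198019803 226.92079207920793 [[0.53192142 0.15631381 0.124     ]]
cap 223 [ 0.615  -0.2155  0.0425]
[ 0.5923 -0.236   0.0378] 111
((0.5920957922935486, -0.237997367978096), 0.02433224953711033)
jar [ 0.389 -0.251  0.03 ] [0.441 0.01  1.03 ]
bowl [ 0.437 -0.343  0.03 ] [0.827 0.01  1.03 ]
cup [ 0.437 -0.39   0.03 ] [0.518 0.01  1.03 ]
```

```bash
python3 - <<'E'
import numpy as np,cv2
im=np.load("scene0.npz")["im"]; cv2.imwrite("pics/crop2.png",cv2.resize(im[140:260,240:400],None,fx=5,fy=5,interpolation=cv2.INTER_CUBIC))
E
cat >> h.py <<'E'
YAW=np.deg2rad(-17.0); TX=np.array([np.cos(YAW),np.sin(YAW),0]); TY=np.array([-np.sin(YAW),np.cos(YAW),0]); HINGE=np.array([.571,.147,.116])
RT=np.c_[-TX,TY,[0,0,-1]]
def togo(p):
    s=status.sense(); R=np.array(s["tcp_rot"]); e=np.array(s["eef_pos"])
    print("t",round(s["time"],2),"tcp",e.round(4),"F",np.round(s["wrist_force"],1),"w",round(s["width"],4),"gf",round(s["grip_force"],1))
    print("shift mm",np.round(1000*R.T@(np.array(p)-e),1),"turn deg",np.round(np.rad2deg(cv2.Rodrigues(R.T@RT)[0].ravel()),2))
E
python3 - <<'E'
from h import *
c=cam("top")
for n,uv,z in [("jar",(373,282),.075),("bowl",(387,150),.06),("cupmid",(422,253),.06),("oil cap",(475,167),.2),("oil foot",(441,184),.05),("scraper",(245,152),.13)]: print(n,onplane(c,[uv],z).round(3))
togo(HINGE+.055*TX+[0,0,.144])
E
```

```text
jar [[ 0.415 -0.226  0.075]]
bowl [[ 0.745 -0.269  0.06 ]]
cupmid [[ 0.487 -0.352  0.06 ]]
oil cap [[ 0.67  -0.425  0.2  ]]
oil foot [[ 0.664 -0.41   0.05 ]]
scraper [[0.708 0.084 0.13 ]]
t 0.1 tcp [0.2835 0.5842 0.1808] F [ 0.3 -0.  -0.9] w 0.0942 gf 0.0
shift mm [-503.9 -259.5  -78.8] turn deg [-0.09 -0.01 -8.88]
```

{"name": "play_rows", "arguments": {
  "commands": [0,0,0,-0.04,0,0,-3,0,-0.02,-0.01,-0.08,0,0,-6,0,-0.06,-0.03,-0.08,0,0,-8.9,0,-0.1,-0.052,-0.08,0,0,-8.9,0,-0.14,-0.072,-0.08,0,0,-8.9],
  "grip_force": 20
}}

```text
time: 0.6
eef_pos: [0.3789, 0.4573, 0.2616]
tcp_rot: [[-0.957, 0.292, 0.0], [0.292, 0.957, -0.0], [-0.0, -0.0, -1.0]]
wrist_force: [1.0, 0.4, 0.4]
width: 0.0575
grip_force: 0.0
```

```bash
python3 -c "
from h import *
togo(HINGE+.055*TX+[0,0,.144])"
```

```text
t 0.6 tcp [0.3789 0.4573 0.2616] F [1.  0.4 0.4] w 0.0575 gf 0.0
shift mm [-329.2 -240.8    1.6] turn deg [-0.01  0.    0.05]
```

{"name": "play_rows", "arguments": {
  "commands": [0,-0.033,-0.024,0,0,0,0,0,-0.066,-0.048,0,0,0,0,0,-0.099,-0.072,0,0,0,0,0,-0.132,-0.096,0,0,0,0,0,-0.165,-0.12,0,0,0,0]
}}

```text
time: 1.1
eef_pos: [0.5015, 0.2943, 0.2613]
tcp_rot: [[-0.956, 0.292, -0.001], [0.292, 0.956, -0.0], [0.001, -0.001, -1.0]]
wrist_force: [0.6, 0.8, -0.9]
width: 0.0176
grip_force: 0.0
```

{"name": "play_rows", "arguments": {
  "commands": [0,-0.033,-0.024,0,0,0,0,0,-0.066,-0.048,0,0,0,0,0,-0.099,-0.072,0,0,0,0,0,-0.132,-0.096,0,0,0,0,0,-0.162,-0.12,0,0,0,0]
}}

```text
time: 1.6
eef_pos: [0.6216, 0.1321, 0.2611]
tcp_rot: [[-0.956, 0.292, -0.001], [0.292, 0.956, -0.0], [0.001, -0.0, -1.0]]
wrist_force: [1.2, 1.3, -0.4]
width: 0.0008
grip_force: 0.0
```

```bash
python3 -c "
from h import *
togo(HINGE+.055*TX+[0,0,.144])
im,d=cams.get_image('top'); np.savez('top1.npz',im=im,d=d)
im2,d=cams.get_image('wrist'); np.savez('wrist1.npz',im=im2,d=d,**dict(zip('KDRt',cam('wrist'))))
cv2.imwrite('pics/w1.png',im2)"
```

```text
t 1.6 tcp [0.6216 0.1321 0.2611] F [ 1.2  1.3 -0.4] w 0.0008 gf 0.0
shift mm [-2.3 -0.6  1.1] turn deg [-0.03 -0.04 -0.  ]
```

View pics/w1.png

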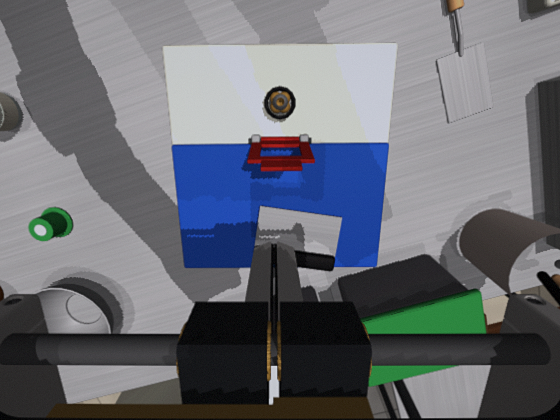

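The wrist view shows the stud at (280,102), the hasp leaning back around (281,155), and the finger behind it, centred on its width. I check the stud position from this view.

```bash
python3 -c "
from h import *
f=np.load('wrist1.npz'); c=tuple(f[k] for k in 'KDRt'); im=f['im']; d=f['d']
g=cv2.cvtColor(im,cv2.COLOR_BGR2GRAY)[75:135,250:310]; m=(g<90).astype(np.uint8)
cs,_=cv2.findContours(m,cv2.RETR_EXTERNAL,cv2.CHAIN_APPROX_NONE); k=max(cs,key=cv2.contourArea); (x,y),rr=cv2.minEnclosingCircle(k); print(x+250,y+75,rr)
print('ring',onplane(c,[[x+250,y+75]],.124), onplane(c,[[x+250+rr,y+75],[x+250-rr,y+75]],.124))
co=[[164,46],[397,43]]; P=onplane(c,co,.11); print('front corners',P, 'yaw',np.rad2deg(np.arctan2(*(P[1]-P[0])[:2])), P.mean(0)+.06*TX)
co=[[183,268],[378,268]]
hs=cv2.cvtColor(im,cv2.COLOR_BGR2HSV); rm=((hs[...,0]<8)|(hs[...,0]>172))&(hs[...,1]>140)&(d>0); v,u=np.nonzero(rm); q=(v>130)&(v<175); u,v=u[q],v[q]; P=deproj(c,np.c_[u,v],d[v,u])-HINGE
a=P@TX; b=P@TY; print('hasp a',a.min(),a.max(),'b',b.min(),b.max(),'z',P[:,2].min(),P[:,2].max(), 'angle',np.median(np.arctan2(P[:,2],-a)[P[:,2]>.06]))
togo(HINGE+.035*TX+[0,0,.060])
"
```

```text
279.5 102.53030395507812 16.537961959838867
ring [[0.53056615 0.1617526  0.124     ]] [[0.53583196 0.17844402 0.124     ]
 [0.52529285 0.14505539 0.124     ]]
front corners [[0.43956556 0.06290848 0.11      ]
 [0.51061335 0.29683961 0.11      ]] yaw 16.894188393459977 [0.53246774 0.16233174 0.11      ]
hasp a -0.007315737623225333 0.015455880070071657 b -0.028462385771698788 0.03290378063350081 z 0.0005802868089871266 0.09179067247081683 angle 1.6967300954797386
t 1.7 tcp [0.6236 0.126  0.2608] F [-0.9 -0.8  0. ] w 0.0006 gf 0.0
shift mm [21.7  4.9 84.7] turn deg [-0.26  0.13 -0.53]
```

```bash
cat >> h.py <<'E'
def ringfind(box,z=.124,thr=90):
    c=cam('wrist'); im,d=cams.get_image('wrist'); x0,y0,x1,y1=box
    g=cv2.cvtColor(im,cv2.COLOR_BGR2GRAY)[y0:y1,x0:x1]; cs,_=cv2.findContours((g<thr).astype(np.uint8),cv2.RETR_EXTERNAL,cv2.CHAIN_APPROX_NONE)
    (x,y),rr=cv2.minEnclosingCircle(max(cs,key=cv2.contourArea)); print((x+x0,y+y0,rr),onplane(c,[[x+x0,y+y0]],z).round(4)); return im,c
E
python3 -c "
from h import *
for i in range(3):
  print(status.sense()['eef_pos']); ringfind((250,75,310,135))
togo(HINGE+.035*TX+[0,0,.060])
"
```

```text
[0.62355745 0.12596741 0.26076798]
(278.0, 105.17741966247559, 16.320457458496094) [[0.5326 0.1594 0.124 ]]
[0.62185197 0.12996122 0.26075299]
(274.8589744567871, 108.25640869140625, 16.27918815612793) [[0.5325 0.1594 0.124 ]]
[0.62078565 0.13285469 0.26082786]
(272.0, 110.5999984741211, 16.19145393371582) [[0.5326 0.1586 0.124 ]]
t 1.85 tcp [0.6202 0.1345 0.261 ] F [ 0.   0.5 -0.7] w 0.0002 gf 0.0
shift mm [15.6 -2.5 85. ] turn deg [ 0.02 -0.09  0.02]
```

{"name": "play_rows", "arguments": {
  "commands": [0,0,-0.001,0.015,0,0,0,0,0,-0.002,0.035,0,0,0,0,0,-0.002,0.055,0,0,0,0,0,-0.002,0.075,0,0,0,0,0,-0.002,0.085,0,0,0]
}}

```text
time: 2.35
eef_pos: [0.6183, 0.134, 0.1749]
tcp_rot: [[-0.957, 0.289, -0.003], [0.289, 0.957, 0.0], [0.003, -0.001, -1.0]]
wrist_force: [-0.8, 0.0, -0.4]
width: 0.0004
grip_force: 0.0
```

```bash
python3 -c "
from h import *
togo(HINGE+.035*TX+[0,0,.060])"
```

```text
t 2.35 tcp [0.6183 0.134  0.1749] F [-0.8  0.  -0.4] w 0.0004 gf 0.0
shift mm [14.  -1.3 -1.1] turn deg [-0.03 -0.18  0.19]
```

{"name": "play_rows", "arguments": {
  "commands": [0,0.012,-0.001,0,0,0,0,0,0.026,-0.001,-0.002,0,0,0,0,0.04,-0.001,-0.004,0,0,0,0,0.05,-0.001,-0.007,0,0,0,0,0.06,-0.001,-0.009,0,0,0]
}}

```text
time: 2.85
eef_pos: [0.5621, 0.1496, 0.1862]
tcp_rot: [[-0.957, 0.291, 0.001], [0.291, 0.957, 0.001], [-0.0, 0.001, -1.0]]
wrist_force: [-0.5, -0.7, 0.3]
width: 0.0004
grip_force: 0.0
```

{"name": "play_rows", "arguments": {
  "commands": [0,0.009,0,0.001,0,0,0,0,0.017,0,0.002,0,0,0,0,0.025,0,0.008,0,0,0,0,0.033,0,0.014,0,0,0,0,0.038,0,0.018,0,0,0]
}}

```text
time: 3.35
eef_pos: [0.525, 0.1597, 0.1666]
tcp_rot: [[-0.956, 0.292, -0.002], [0.292, 0.956, -0.0], [0.001, -0.001, -1.0]]
wrist_force: [-0.1, 0.3, 0.1]
width: 0.0002
grip_force: 0.0
```

```bash
python3 -c "
from h import *
togo(HINGE-.0603*TX+[0,0,.0415])
im,d=cams.get_image('scene'); cv2.imwrite('pics/s2.png',cv2.resize(im[100:220,240:400],None,fx=4,fy=4))"
```

```text
t 3.35 tcp [0.525  0.1597 0.1666] F [-0.1  0.3  0.1] w 0.0002 gf 0.0
shift mm [12.6  1.3  9.1] turn deg [-0.04 -0.08  0.02]
```

View pics/s2.png

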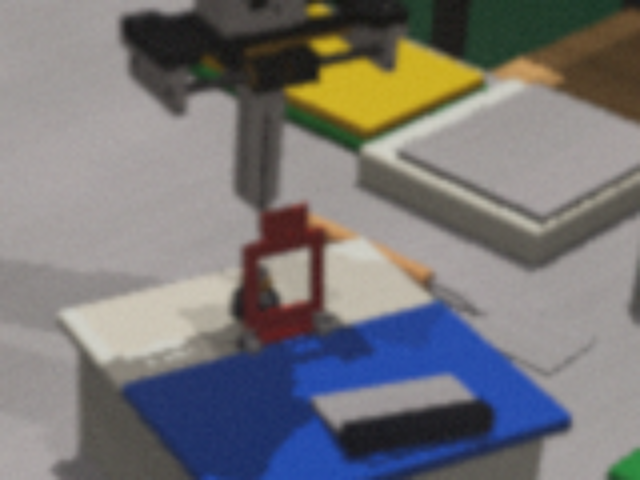

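The crop shows the hasp at about (285,260) with the finger tip at (260,205); it is unclear which side of the plate the finger is on, so I measure the hasp angle.

```bash
cat >> h.py <<'E'
def hasp(n):
    c=cam(n); im,d=cams.get_image(n); hs=cv2.cvtColor(im,cv2.COLOR_BGR2HSV); m=((hs[...,0]<8)|(hs[...,0]>172))&(hs[...,1]>130)&(d>0); v,u=np.nonzero(m)
    P=deproj(c,np.c_[u,v],d[v,u])-HINGE; k=np.linalg.norm(P,axis=1)<.12; P=P[k]; a=P@TX
    print(n,len(P),'z',P[:,2].min().round(3),P[:,2].max().round(3),'a',a.min().round(3),a.max().round(3)); rr=np.hypot(a,P[:,2])
    if len(P): print('angle',np.round(np.arctan2(np.median(P[rr>.05][:,2]),-np.median(a[rr>.05])),3))
    return im
E
python3 -c "
from h import *
im=hasp('wrist'); hasp('scene'); hasp('top'); cv2.imwrite('pics/w3.png',im)"
```

```text
wrist 740 z 0.001 0.106 a -0.056 -0.003
angle 1.419
scene 273 z 0.0 0.091 a -0.032 0.006
angle 1.462Traceback (most recent call last):
  File "<string>", line 3, in <module>
    im=hasp('wrist'); hasp('scene'); hasp('top'); cv2.imwrite('pics/w3.png',im)
                                     ~~~~^^^^^^^
  File "h.py", line 26, in hasp
    print(n,len(P),'z',P[:,2].min().round(3),P[:,2].max().round(3),'a',a.min().round(3),a.max().round(3)); rr=np.hypot(a,P[:,2])
                       ~~~~~~~~~~^^
    return umr_minimum(a, axis, None, out, keepdims, initial, where)
ValueError: zero-size array to reduction operation minimum which has no identity
```

```bash
python3 -c "
from h import *
im=hasp('wrist'); cv2.imwrite('pics/w3.png',im); hasp('scene')"
```

```text
wrist 894 z -0.0 0.107 a -0.057 -0.003
angle 1.428
scene 272 z 0.0 0.092 a -0.014 0.005
angle 1.463
```

View pics/w3.png

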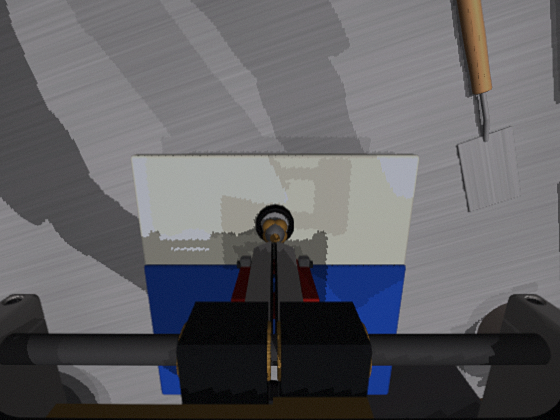

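The finger now stands in front of a nearly upright hasp (angle ≈1.45), with the stud at (275,222). I check whether the TCP agrees with the images before trying again.

```bash
python3 -c "
from h import *
c=cam('scene'); K,D,R,t=c
e=np.array(status.sense()['eef_pos'])
P=[e,HINGE+[0,0,.0],HINGE+.092*(np.cos(1.45)*-TX+np.sin(1.45)*np.array([0,0,1])),HINGE+.092*(np.cos(.8)*-TX+np.sin(.8)*np.array([0,0,1]))]
uv=cv2.projectPoints(np.array(P),cv2.Rodrigues(R)[0],t,K,D)[0].reshape(-1,2); print(uv.round(1), ((uv-[240,100])*4).round())
im,d=cams.get_image('scene'); print(e, np.round(d[140:160:2,300:312:2],3)); print((R@e+t)[2])
togo(HINGE)
w,dw=cams.get_image('wrist'); c=cam('wrist'); hs=cv2.cvtColor(w,cv2.COLOR_BGR2HSV); m=((hs[...,0]<8)|(hs[...,0]>172))&(hs[...,1]>130); print(cv2.boundingRect(m.astype(np.uint8)[255:310,200:340]))
"
```

```text
[[303.6 159. ]
 [311.1 183.2]
 [311.  151.9]
 [300.9 151.4]] [[254. 236.]
 [284. 333.]
 [284. 208.]
 [244. 205.]]
[0.52689169 0.15946385 0.1676779 ] [[1.315 1.31  1.308 1.314 1.312 1.798]
 [1.318 1.308 1.311 1.318 1.318 1.786]
 [1.328 1.315 1.318 1.319 1.319 1.769]
 [1.327 1.322 1.319 1.324 1.328 1.765]
 [1.329 1.319 1.324 1.331 1.332 1.755]
 [1.741 1.324 1.329 1.333 1.331 1.748]
 [1.728 1.726 1.332 1.333 1.306 1.306]
 [1.717 1.706 1.708 1.303 1.308 1.307]
 [1.697 1.7   1.703 1.302 1.305 1.31 ]
 [1.692 1.694 1.696 1.31  1.309 1.313]]
1.3556149829185173
t 3.7 tcp [0.5269 0.1594 0.1677] F [-0.2  0.3  0.7] w 0.0005 gf 0.0
shift mm [-45.8   1.   51.7] turn deg [ 0.01  0.03 -0.02]
(12, 3, 118, 52)
```

```bash
python3 -c "
from h import *
print('gd',r.grip_depth)
s=status.sense();R=np.array(s['tcp_rot']);e=np.array(s['eef_pos']);c=cam('wrist')
im,d=cams.get_image('wrist'); v,u=np.mgrid[232:302:3,258:292:3]; u=u.ravel();v=v.ravel(); k=d[v,u]>0; P=(deproj(c,np.c_[u,v],d[v,u])-e)@R
for r0 in range(232,302,6): q=(v==r0)|(v==r0+1)|(v==r0-1); print(r0,np.round(1000*np.c_[np.median(P[q],0)].ravel()), d[r0,270].round(3),d[r0,280].round(3))
cs=cam('scene'); im,d=cams.get_image('scene'); v,u=np.mgrid[120:165,290:320]; u=u.ravel();v=v.ravel(); P=(deproj(cs,np.c_[u,v],d[v,u])-e)@R
k=(abs(P[:,0])<.02)&(abs(P[:,1])<.02)&(P[:,2]>-.06)&(P[:,2]<.02); print(np.c_[u,v][k][-5:],np.round(1000*np.percentile(P[k],[0,2,50,98,100],axis=0)))
"
```

```text
gd 0.0188
232 [-5.  1. 27.] 0.238 0.239
238 [-11.   1.  29.] 0.246 0.239
244 [  8.   1. -27.] 0.188 0.188
250 [  9.   1. -37.] 0.18 0.18
256 [  9.   1. -45.] 0.172 0.171
262 [  9.   1. -53.] 0.165 0.165
268 [  9.   1. -60.] 0.158 0.158
274 [  9.   1. -66.] 0.151 0.154
280 [  8.   1. -72.] 0.148 0.146
286 [  9.   1. -77.] 0.144 0.141
292 [  8.   1. -82.] 0.139 0.135
298 [  9.   0. -87.] 0.135 0.132
[[305 151]
 [307 151]
 [304 152]
 [305 152]
 [306 152]] [[-14. -16. -60.]
 [-12. -15. -59.]
 [ -8.  -5. -46.]
 [  7.   9. -27.]
 [ 10.  10. -26.]]
```

The cameras put the real finger tips about 25 mm behind the reported TCP, so the finger rode over the hasp tip. I check whether this also holds for the open gripper in the first picture.

```bash
python3 -c "
from h import *
print([a for a in dir(r) if not a.startswith('_')])
f=np.load('scene0.npz'); c=cam('scene'); d=f['d']; e=np.array([.2835,.5842,.181]); R=np.array([[-.9,.437,0],[.437,.9,0],[0,0,-1]])
v,u=np.mgrid[30:110,300:380]; u=u.ravel();v=v.ravel(); P=(deproj(c,np.c_[u,v],d[v,u])-e)@R
k=(d[v,u]>0)&(abs(P[:,0])<.03)&(abs(P[:,1])<.075)&(P[:,2]<.03)&(P[:,2]>-.09); P=P[k]
for s in(-1,1): q=P[P[:,1]*s>.03]; print(len(q),np.round(1000*np.percentile(q,[1,50,99],axis=0)))
print(np.histogram(P[:,2]*1000,bins=range(-90,31,10)))
"
```

```text
['MotionError', 'grip_depth']
90 [[-16. -63. -89.]
 [ -8. -58. -62.]
 [ 12. -47. -30.]]
99 [[-16.  43. -88.]
 [ -8.  49. -58.]
 [  8.  59. -26.]]
(array([33, 36, 27, 29, 29, 27,  8,  0,  0,  0,  0,  0]), array([-90, -80, -70, -60, -50, -40, -30, -20, -10,   0,  10,  20,  30]))
```

{"name": "play_rows", "arguments": {
  "commands": [0,0,-0.001,-0.016,0,0,0,0,0,-0.001,-0.032,0,0,0,0,-0.025,-0.001,-0.034,0,0,0,0,-0.05,-0.001,-0.034,0,0,0,0,-0.076,-0.001,-0.034,0,0,0]
}}

```text
time: 4.35
eef_pos: [0.5996, 0.1363, 0.2021]
tcp_rot: [[-0.956, 0.292, 0.001], [0.292, 0.956, 0.0], [-0.001, 0.001, -1.0]]
wrist_force: [0.1, -0.3, 0.1]
width: 0.0007
grip_force: 0.0
```

{"name": "play_rows", "arguments": {
  "commands": [0,0,0,0,0,0,0,0,0,0,0.012,0,0,0,0,0,0,0.026,0,0,0,0,0,0,0.04,0,0,0,0,0,0,0.046,0,0,0]
}}

```text
time: 4.85
eef_pos: [0.5962, 0.1369, 0.1535]
tcp_rot: [[-0.957, 0.291, -0.004], [0.291, 0.957, -0.0], [0.004, -0.001, -1.0]]
wrist_force: [-0.0, 0.7, 0.4]
width: 0.0008
grip_force: 0.0
```

```bash
cat >> h.py <<'E'
def tip(a,z):
    print('tip target a,z',a,z); togo(HINGE+a*TX+[0,0,z-.025])
    e=np.array(status.sense()['eef_pos'])-HINGE; print('tip now a,b,z',np.round([e@TX,e@TY,e[2]+.025],4))
E
python3 -c "
from h import *
tip(0,.068); hasp('scene')"
```

```text
tip target a,z 0 0.068
t 4.85 tcp [0.5962 0.1369 0.1535] F [-0.   0.7  0.4] w 0.0008 gf 0.0
shift mm [27.1  2.3 -5.4] turn deg [-0.08 -0.21  0.08]
tip now a,b,z [ 0.0271 -0.0023  0.0625]
scene 187 z -0.001 0.091 a -0.028 0.005
angle 1.463
```

{"name": "play_rows", "arguments": {
  "commands": [0,0.012,0.001,-0.001,0,0,0,0,0.024,0.002,-0.003,0,0,0,0,0.036,0.002,-0.005,0,0,0,0,0.046,0.002,-0.004,0,0,0,0,0.055,0.002,-0.003,0,0,0]
}}

```text
time: 5.4
eef_pos: [0.546, 0.155, 0.1592]
tcp_rot: [[-0.957, 0.292, 0.001], [0.292, 0.957, 0.001], [-0.001, 0.001, -1.0]]
wrist_force: [1.2, 0.2, 0.6]
width: 0.0006
grip_force: 0.4
```

{"name": "play_rows", "arguments": {
  "commands": [0,0.008,0,0.005,0,0,0,0,0.016,0,0.011,0,0,0,0,0.024,0,0.018,0,0,0,0,0.032,0,0.024,0,0,0,0,0.036,0,0.031,0,0,0]
}}

```text
time: 5.9
eef_pos: [0.511, 0.1651, 0.1268]
tcp_rot: [[-0.956, 0.292, -0.001], [0.292, 0.956, -0.0], [0.001, -0.001, -1.0]]
wrist_force: [-0.2, -0.1, 0.3]
width: 0.0007
grip_force: 0.3
```

```bash
python3 -c "
from h import *
tip(-.0688,.0227); hasp('scene'); hasp('wrist')"
```

```text
tip target a,z -0.0688 0.0227
t 5.9 tcp [0.511  0.1651 0.1268] F [-0.2 -0.1  0.3] w 0.0007 gf 0.3
shift mm [ 6.1  0.2 13.1] turn deg [-0.03 -0.06  0.04]
tip now a,b,z [-0.0627 -0.0002  0.0358]
scene 246 z -0.0 0.041 a -0.083 0.005
angle 0.463
wrist 3096 z 0.005 0.096 a -0.085 -0.01
angle 0.429
```

{"name": "play_rows", "arguments": {
  "commands": [0,0.003,0,0.006,0,0,0,0,0.006,0,0.013,0,0,0,0,0.008,0,0.02,0,0,0,0,0.01,0,0.027,0,0,0,0,0.01,0,0.033,0,0,0]
}}

```text
time: 6.5
eef_pos: [0.5021, 0.168, 0.0939]
tcp_rot: [[-0.956, 0.292, -0.001], [0.292, 0.956, -0.0], [0.001, -0.0, -1.0]]
wrist_force: [-4.6, -0.6, 31.9]
width: 0.0006
grip_force: 17.9
```

{"name": "play_rows", "arguments": {
  "commands": [0,0,0,0.001,0,0,0,0,0,0,0.002,0,0,0,0,0,0,0.003,0,0,0,0,0,0,0.003,0,0,0,0,0,0,0.003,0,0,0]
}}

```text
time: 7.0
eef_pos: [0.5022, 0.1681, 0.094]
tcp_rot: [[-0.956, 0.292, -0.0], [0.292, 0.956, 0.001], [0.0, 0.001, -1.0]]
wrist_force: [-7.6, -1.7, 26.0]
width: 0.0003
grip_force: 13.0
```

```bash
python3 -c "
from h import *
tip(-.072,.002); hasp('scene'); hasp('wrist')"
```

```text
tip target a,z -0.072 0.002
t 7.0 tcp [0.5022 0.1681 0.094 ] F [-7.6 -1.7 26. ] w 0.0003 gf 13.0
shift mm [ 0. -0.  1.] turn deg [ 0.03 -0.03  0.01]
tip now a,b,z [-0.072  0.     0.003]
scene 166 z -0.005 0.008 a -0.089 0.008
angle 0.04
wrist 3242 z -0.002 0.072 a -0.093 -0.011
angle 0.018
```

{"name": "play_rows", "arguments": {
  "commands": [0,0,0,-0.01,0,0,0,0,0,0,-0.04,0,0,0,0,0,0,-0.08,0,0,0,0,0,0,-0.11,0,0,0,0,0,0,-0.12,0,0,0]
}}

```text
time: 7.6
eef_pos: [0.5045, 0.1684, 0.2143]
tcp_rot: [[-0.956, 0.292, 0.005], [0.292, 0.956, 0.002], [-0.004, 0.003, -1.0]]
wrist_force: [-0.1, -0.5, -0.3]
width: 0.0003
grip_force: 0.0
```

```bash
python3 -c "
from h import *
hasp('scene'); togo([.592,-.237,.2])"
```

```text
scene 199 z -0.001 0.028 a -0.093 0.007
angle 0.039
t 7.65 tcp [0.5044 0.1685 0.2143] F [ 0.8 -0.1  0.7] w 0.0004 gf 0.0
shift mm [-202.2 -362.2   13.9] turn deg [0.19 0.22 0.  ]
```

{"name": "play_rows", "arguments": {
  "commands": [0.2,-0.02,-0.036,0,0,0,0,0.4,-0.04,-0.072,0,0,0,0,0.6,-0.06,-0.108,0,0,0,0,0.7,-0.08,-0.144,0,0,0,0,0.7,-0.1,-0.18,0,0,0,0]
}}

```text
time: 8.15
eef_pos: [0.5448, -0.035, 0.2096]
tcp_rot: [[-0.956, 0.292, -0.003], [0.292, 0.956, 0.0], [0.003, -0.001, -1.0]]
wrist_force: [1.1, 0.3, -0.3]
width: 0.0369
grip_force: 0.0
```

{"name": "play_rows", "arguments": {
  "commands": [0.7,-0.02,-0.036,0,0,0,0,0.7,-0.04,-0.072,0,0,0,0,0.7,-0.06,-0.108,0,0,0,0,0.7,-0.085,-0.15,0,0,0,0,0.7,-0.1,-0.18,0,0,0,0]
}}

```text
time: 8.65
eef_pos: [0.588, -0.2384, 0.2092]
tcp_rot: [[-0.956, 0.294, -0.003], [0.294, 0.956, -0.001], [0.002, -0.001, -1.0]]
wrist_force: [0.6, 0.6, 0.5]
width: 0.066
grip_force: 0.0
```

```bash
python3 -c "
from h import *
im=np.load('scene0.npz')['im']; c=cam('scene'); hs=cv2.cvtColor(im,cv2.COLOR_BGR2HSV); m=cv2.inRange(hs,(45,90,30),(85,255,255)); k=np.zeros_like(m); k[260:300,185:225]=255; m&=k
print(cv2.boundingRect(m)); x,y,w,h=cv2.boundingRect(m)
# lowest row bottom of flange: near edge at z~.0; horizontal centre ray gives bearing
o,d=ray(c,[[x+(w-1)/2,y+h-1]]); near=o+d[0]*(-o[2]/d[0][2]); dirh=d[0][:2]/np.linalg.norm(d[0][:2]); print('cap',near[:2]+.026*dirh)
togo([.592,-.237,.1]); print(hasp('top') is None)"
```

```text
(194, 270, 20, 23)
cap [ 0.58574412 -0.23706676]
t 8.65 tcp [ 0.588  -0.2384  0.2092] F [0.6 0.6 0.5] w 0.066 gf 0.0
shift mm [ -3.7   2.7 109.2] turn deg [-0.08 -0.14 -0.12]
top 559 z -0.009 0.007 a -0.091 0.001
angle 0.028
False
```

{"name": "play_rows", "arguments": {
  "commands": [0.7,-0.003,0.002,0.02,0,0,0,0.7,-0.003,0.002,0.06,0,0,0,0.7,-0.003,0.002,0.1,0,0,0,0.7,-0.003,0.002,0.13,0,0,0,0.7,-0.003,0.002,0.15,0,0,0]
}}

```text
time: 9.2
eef_pos: [0.5893, -0.2324, 0.0569]
tcp_rot: [[-0.956, 0.292, -0.006], [0.292, 0.956, 0.002], [0.007, 0.0, -1.0]]
wrist_force: [-0.8, 0.3, 0.6]
width: 0.0658
grip_force: 0.0
```

{"name": "play_rows", "arguments": {
  "commands": [0.7,0,0,0,0,0,0,0.7,0,0,0,0,0,0,0.7,0,0,0,0,0,0,0.7,0,0,0,0,0,0,0.7,0,0,0,0,0,0]
}}

```text
time: 9.7
eef_pos: [0.5929, -0.2341, 0.0627]
tcp_rot: [[-0.956, 0.292, 0.002], [0.292, 0.956, -0.001], [-0.002, -0.0, -1.0]]
wrist_force: [1.0, -0.3, -0.3]
width: 0.0659
grip_force: 0.0
```

```bash
python3 -c "
from h import *
togo([.591,-.237,-.017])
im,d=cams.get_image('wrist'); im2,_=cams.get_image('scene'); cv2.imwrite('pics/g.png',np.hstack([cv2.resize(im[180:420,150:400],None,fx=1.6,fy=1.6),cv2.resize(im2[220:320,140:240],(384,384))]))"
```

```text
t 9.7 tcp [ 0.5929 -0.2341  0.0627] F [ 1.  -0.3 -0.3] w 0.0659 gf 0.0
shift mm [ 1.1 -3.4 79.7] turn deg [-0.    0.11  0.01]
```

View pics/g.png

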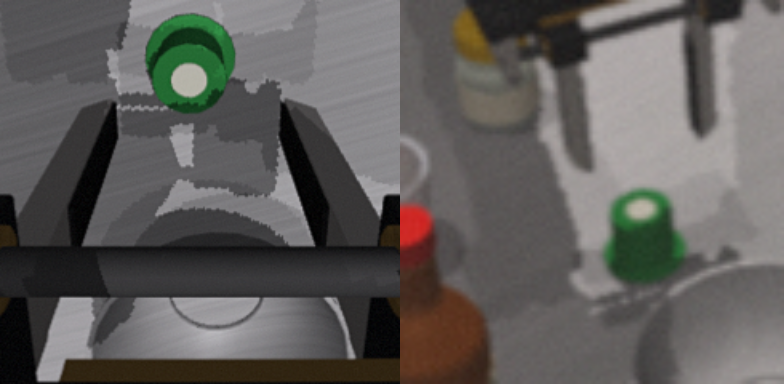

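The wrist crop shows the cap between and slightly ahead of the fingers. Its white top disc is at full-image (267,230). I use that to measure the cap position precisely.

```bash
python3 -c "
from h import *
c=cam('wrist'); im,d=cams.get_image('wrist'); hs=cv2.cvtColor(im,cv2.COLOR_BGR2HSV)
g=cv2.inRange(hs,(45,80,20),(85,255,255)); n,l,st,ce=cv2.connectedComponentsWithStats(g); 
w=cv2.inRange(hs,(0,0,120),(180,60,255))[215:245,250:285]; n,l,st,ce=cv2.connectedComponentsWithStats(w); 
for i in range(1,n): print(st[i],ce[i]+[250,215])
i=min(range(1,n),key=lambda i:np.hypot(*(ce[i]+[250,215]-[267.5,230]))); p=onplane(c,[ce[i]+[250,215]],.038)[0]; print('cap',p, 'depthz',deproj(c,[ce[i]+[250,215]],d[230,267]))
togo([p[0],p[1],-.017])"
```

```text
[  7   5  22  22 385] [267.68051948 230.22337662]
cap [ 0.59335144 -0.23856415  0.038     ] depthz [[ 0.59319893 -0.23850812  0.03842768]]
t 9.85 tcp [ 0.5925 -0.2339  0.0621] F [ 0.9 -0.5  0.6] w 0.0656 gf 0.0
shift mm [-2.1 -4.2 79.1] turn deg [-0.    0.05  0.01]
```

{"name": "play_rows", "arguments": {
  "commands": [0.7,-0.002,-0.004,0.01,0,0,0,0.7,-0.002,-0.004,0.03,0,0,0,0.7,-0.002,-0.004,0.05,0,0,0,0.7,-0.002,-0.004,0.068,0,0,0,0.7,-0.002,-0.004,0.077,0,0,0],
  "grip_force": 40
}}

```text
time: 10.35
eef_pos: [0.5916, -0.2381, -0.0177]
tcp_rot: [[-0.956, 0.292, -0.003], [0.292, 0.956, 0.001], [0.003, 0.0, -1.0]]
wrist_force: [-0.9, -0.4, -0.2]
width: 0.0658
grip_force: 0.0
```

{"name": "play_rows", "arguments": {
  "commands": [0.7,0,0,0,0,0,0,0.7,0,0,0,0,0,0,0.7,0,0,0,0,0,0,0.7,0,0,0,0,0,0,0.7,0,0,0,0,0,0]
}}

```text
time: 10.85
eef_pos: [0.5935, -0.2384, -0.0147]
tcp_rot: [[-0.956, 0.292, 0.001], [0.292, 0.956, -0.0], [-0.001, -0.0, -1.0]]
wrist_force: [-0.0, -0.3, -0.1]
width: 0.0657
grip_force: 0.0
```

```bash
python3 -c "
from h import *
togo([.593,-.2385,-.017])"
```

```text
t 10.85 tcp [ 0.5935 -0.2384 -0.0147] F [-0.  -0.3 -0.1] w 0.0657 gf 0.0
shift mm [ 0.4 -0.2  2.3] turn deg [-0.    0.07  0.02]
```

{"name": "play_rows", "arguments": {
  "commands": [0.6,0,0,0.001,0,0,0,0.5,0,0,0.001,0,0,0,0.4,0,0,0.001,0,0,0,0.35,0,0,0.001,0,0,0,0.3,0,0,0.001,0,0,0],
  "grip_force": 50
}}

```text
time: 11.35
eef_pos: [0.5929, -0.2382, -0.0165]
tcp_rot: [[-0.956, 0.292, -0.0], [0.292, 0.956, 0.0], [0.0, 0.0, -1.0]]
wrist_force: [-0.9, -0.8, 0.2]
width: 0.0382
grip_force: 50.0
```

{"name": "play_rows", "arguments": {
  "commands": [0.3,0,0,0,0,0,0,0.3,0,0,0,0,0,0,0.3,0,0,0,0,0,0,0.3,0,0,0,0,0,0,0.3,0,0,0,0,0,0]
}}

```text
time: 11.85
eef_pos: [0.5929, -0.2383, -0.0165]
tcp_rot: [[-0.956, 0.292, -0.0], [0.292, 0.956, 0.0], [0.0, -0.0, -1.0]]
wrist_force: [-0.5, -0.3, 0.3]
width: 0.0375
grip_force: 50.0
```

{"name": "play_rows", "arguments": {
  "commands": [0.3,0,0,-0.01,0,0,0,0.3,0,0,-0.03,0,0,0,0.3,0,0,-0.05,0,0,0,0.3,0,0,-0.08,0,0,0,0.3,0,0,-0.1,0,0,0]
}}

```text
time: 12.35
eef_pos: [0.5938, -0.2386, 0.0861]
tcp_rot: [[-0.956, 0.292, 0.002], [0.292, 0.956, -0.001], [-0.002, -0.0, -1.0]]
wrist_force: [1.1, -0.9, 0.3]
width: 0.0373
grip_force: 50.0
```

```bash
python3 -c "
from h import *
togo([.5326,.159,.19])
im2,_=cams.get_image('scene'); im,_=cams.get_image('wrist'); cv2.imwrite('pics/g2.png',np.hstack([cv2.resize(im[180:420,150:400],None,fx=1.6,fy=1.6),cv2.resize(im2[190:290,140:240],(384,384))]))"
```

```text
t 12.35 tcp [ 0.5938 -0.2386  0.0861] F [ 1.1 -0.9  0.3] w 0.0373 gf 50.0
shift mm [ 174.5  362.3 -104.3] turn deg [-0.01  0.13  0.01]
```

View pics/g2.png

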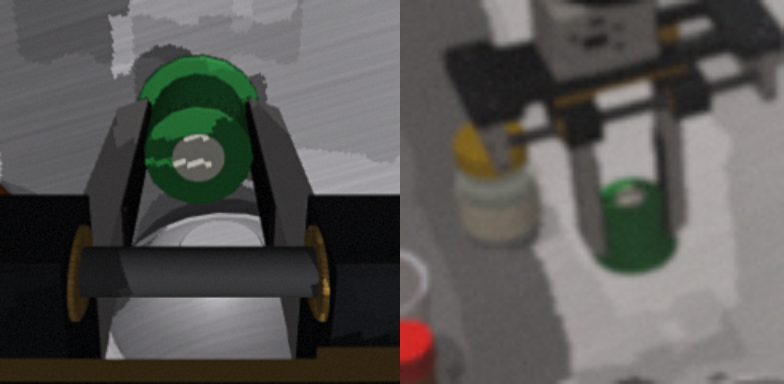

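The cap is held straight between the fingers and clear of the table. I carry it to above the stud.

{"name": "play_rows", "arguments": {
  "commands": [0.3,0,0,-0.04,0,0,0,0.3,0.01,0.02,-0.08,0,0,0,0.3,0.025,0.05,-0.105,0,0,0,0.3,0.042,0.088,-0.105,0,0,0,0.3,0.06,0.124,-0.105,0,0,0]
}}

```text
time: 12.95
eef_pos: [0.5717, -0.1007, 0.1889]
tcp_rot: [[-0.956, 0.293, 0.001], [0.293, 0.956, 0.0], [-0.001, 0.001, -1.0]]
wrist_force: [0.6, 0.9, -1.6]
width: 0.0375
grip_force: 50.0
```

{"name": "play_rows", "arguments": {
  "commands": [0.3,0.018,0.036,0,0,0,0,0.3,0.036,0.072,0,0,0,0,0.3,0.054,0.11,0,0,0,0,0.3,0.072,0.148,0,0,0,0,0.3,0.085,0.175,0,0,0,0]
}}

```text
time: 13.45
eef_pos: [0.5402, 0.0935, 0.1878]
tcp_rot: [[-0.957, 0.289, -0.002], [0.289, 0.957, 0.001], [0.002, 0.0, -1.0]]
wrist_force: [0.4, 0.2, 0.4]
width: 0.0378
grip_force: 50.0
```

{"name": "play_rows", "arguments": {
  "commands": [0.3,0.01,0.02,0,0,0,0,0.3,0.02,0.04,0,0,0,0,0.3,0.027,0.056,0,0,0,0,0.3,0.029,0.062,0,0,0,0,0.3,0.029,0.062,0,0,0,0]
}}

```text
time: 13.95
eef_pos: [0.5316, 0.1585, 0.188]
tcp_rot: [[-0.957, 0.29, -0.001], [0.29, 0.957, -0.0], [0.001, -0.0, -1.0]]
wrist_force: [-0.1, -0.5, -1.0]
width: 0.0375
grip_force: 50.0
```

{"name": "play_rows", "arguments": {
  "commands": [0.3,0,0,0,0,0,0,0.3,0,0,0,0,0,0,0.3,0,0,0,0,0,0,0.3,0,0,0,0,0,0,0.3,0,0,0,0,0,0]
}}

```text
time: 14.45
eef_pos: [0.5321, 0.1575, 0.1886]
tcp_rot: [[-0.956, 0.293, 0.0], [0.293, 0.956, -0.0], [-0.0, 0.0, -1.0]]
wrist_force: [1.2, 0.4, -0.7]
width: 0.0375
grip_force: 50.0
```

```bash
python3 -c "
from h import *
for i in range(4): togo([.5326,.159,.14]); cams.get_image('scene')
hasp('scene')"
```

```text
t 14.45 tcp [0.5321 0.1575 0.1886] F [ 1.2  0.4 -0.7] w 0.0375 gf 50.0
shift mm [-0.   1.6 48.6] turn deg [ 0.    0.   -0.02]
t 14.5 tcp [0.5321 0.1576 0.1886] F [ 0.   0.2 -1.1] w 0.0375 gf 50.0
shift mm [-0.1  1.5 48.6] turn deg [ 0.   -0.   -0.01]
t 14.55 tcp [0.5321 0.1577 0.1886] F [ 0.2 -0.1  0.4] w 0.038 gf 50.0
shift mm [-0.1  1.4 48.6] turn deg [ 0. -0. -0.]
t 14.6 tcp [0.5321 0.1578 0.1886] F [-0.5 -0.4 -0.8] w 0.0378 gf 50.0
shift mm [-0.2  1.3 48.6] turn deg [0.   0.   0.01]
scene 195 z -0.001 0.026 a -0.091 0.007
angle 0.041
```

{"name": "play_rows", "arguments": {
  "commands": [0.3,0,0.001,0.012,0,0,0,0.3,0,0.001,0.028,0,0,0,0.3,0,0.001,0.044,0,0,0,0.3,0,0.001,0.055,0,0,0,0.3,0,0.001,0.06,0,0,0],
  "grip_force": 60
}}

```text
time: 15.2
eef_pos: [0.5314, 0.1586, 0.127]
tcp_rot: [[-0.956, 0.292, -0.002], [0.292, 0.956, -0.001], [0.002, -0.001, -1.0]]
wrist_force: [0.4, -0.4, 0.3]
width: 0.0376
grip_force: 60.0
```

{"name": "play_rows", "arguments": {
  "commands": [0.3,0,0,0.001,0,0,0,0.3,0,0,0.002,0,0,0,0.3,0,0,0.003,0,0,0,0.3,0,0,0.004,0,0,0,0.3,0,0,0.005,0,0,0]
}}

```text
time: 15.7
eef_pos: [0.5326, 0.1589, 0.1239]
tcp_rot: [[-0.956, 0.292, 0.001], [0.292, 0.956, 0.0], [-0.001, 0.0, -1.0]]
wrist_force: [-0.2, 1.0, -0.6]
width: 0.0374
grip_force: 60.0
```

```bash
python3 -c "
from h import *
togo([.5326,.159,.1035])"
```

```text
t 15.7 tcp [0.5326 0.1589 0.1239] F [-0.2  1.  -0.6] w 0.0374 gf 60.0
shift mm [-0.   0.1 20.4] turn deg [0.03 0.03 0.01]
```

{"name": "play_rows", "arguments": {
  "commands": [0.3,0,0,0.001,0,0,0,0.3,0,0,0.002,0,0,0,0.3,0,0,0.003,0,0,0,0.3,0,0,0.004,0,0,0,0.3,0,0,0.005,0,0,0]
}}

```text
time: 16.2
eef_pos: [0.5326, 0.1589, 0.1201]
tcp_rot: [[-0.956, 0.292, 0.001], [0.292, 0.956, 0.0], [-0.001, 0.001, -1.0]]
wrist_force: [-2.8, -0.3, 15.2]
width: 0.0374
grip_force: 60.0
```

{"name": "play_rows", "arguments": {
  "commands": [0.3,0,0,0.001,0,0,0,0.3,0,0,0.002,0,0,0,0.3,0,0,0.003,0,0,0,0.3,0,0,0.004,0,0,0,0.3,0,0,0.005,0,0,0]
}}

```text
time: 16.7
eef_pos: [0.532, 0.1588, 0.1141]
tcp_rot: [[-0.956, 0.292, -0.0], [0.292, 0.956, 0.0], [0.0, 0.0, -1.0]]
wrist_force: [-1.7, -1.2, 2.9]
width: 0.0376
grip_force: 60.0
```

{"name": "play_rows", "arguments": {
  "commands": [0.3,0,0,0.001,0,0,0,0.3,0,0,0.002,0,0,0,0.3,0,0,0.003,0,0,0,0.3,0,0,0.004,0,0,0,0.3,0,0,0.005,0,0,0]
}}

```text
time: 17.2
eef_pos: [0.5327, 0.1589, 0.1085]
tcp_rot: [[-0.956, 0.292, 0.001], [0.292, 0.956, 0.0], [-0.001, 0.0, -1.0]]
wrist_force: [1.1, -1.0, 0.1]
width: 0.0379
grip_force: 60.0
```

{"name": "play_rows", "arguments": {
  "commands": [0.3,0,0,0.001,0,0,0,0.3,0,0,0.002,0,0,0,0.3,0,0,0.003,0,0,0,0.3,0,0,0.004,0,0,0,0.3,0,0,0.005,0,0,0]
}}

```text
time: 17.7
eef_pos: [0.5328, 0.1589, 0.1042]
tcp_rot: [[-0.956, 0.292, 0.001], [0.292, 0.956, 0.0], [-0.001, 0.001, -1.0]]
wrist_force: [-2.0, -0.4, 7.1]
width: 0.0372
grip_force: 60.0
```

{"name": "play_rows", "arguments": {
  "commands": [0.3,0,0,0.001,0,0,0,0.3,0,0,0.001,0,0,0,0.3,0,0,0.001,0,0,0,0.3,0,0,0.001,0,0,0,0.3,0,0,0.001,0,0,0]
}}

```text
time: 18.2
eef_pos: [0.5328, 0.1589, 0.1038]
tcp_rot: [[-0.956, 0.292, 0.001], [0.292, 0.956, 0.001], [-0.001, 0.001, -1.0]]
wrist_force: [-1.5, -0.2, 9.5]
width: 0.0374
grip_force: 60.0
```

{"name": "play_rows", "arguments": {
  "commands": [0.3,0,0,0.0005,0,0,0,0.3,0,0,0.001,0,0,0,0.3,0,0,0.001,0,0,0,0.3,0,0,0.001,0,0,0,0.3,0,0,0.001,0,0,0]
}}

```text
time: 18.7
eef_pos: [0.5329, 0.1589, 0.1036]
tcp_rot: [[-0.956, 0.292, 0.002], [0.292, 0.956, 0.001], [-0.001, 0.001, -1.0]]
wrist_force: [-3.5, -0.6, 15.9]
width: 0.0372
grip_force: 60.0
```

{"name": "play_rows", "arguments": {
  "commands": [0.3,0,0,0.0005,0,0,0,0.3,0,0,0.001,0,0,0,0.3,0,0,0.001,0,0,0,0.3,0,0,0.001,0,0,0,0.3,0,0,0.001,0,0,0]
}}

```text
time: 19.2
eef_pos: [0.5329, 0.1589, 0.1035]
tcp_rot: [[-0.956, 0.292, 0.002], [0.292, 0.956, 0.001], [-0.002, 0.001, -1.0]]
wrist_force: [-6.2, -1.8, 22.9]
width: 0.0377
grip_force: 60.0
```

{"name": "play_rows", "arguments": {
  "commands": [0.3,0,0,0,0,0,0,0.3,0,0,0,0,0,0,0.3,0,0,0,0,0,0,0.3,0,0,0,0,0,0,0.3,0,0,0,0,0,0]
}}

```text
time: 19.7
eef_pos: [0.5329, 0.1589, 0.1035]
tcp_rot: [[-0.956, 0.292, 0.002], [0.292, 0.956, 0.001], [-0.002, 0.002, -1.0]]
wrist_force: [-5.0, -1.6, 24.0]
width: 0.0373
grip_force: 60.0
```

```bash
python3 -c "
from h import *
togo([.5326,.159,.1035]); hasp('scene')
c=cam('wrist'); im,d=cams.get_image('wrist'); hs=cv2.cvtColor(im,cv2.COLOR_BGR2HSV); g=cv2.inRange(hs,(45,80,20),(85,255,255))>0; g[:, :230]=0; g[:,330:]=0; g[300:]=0
v,u=np.nonzero(g&(d>0)); P=deproj(c,np.c_[u,v],d[v,u]); P=P[np.hypot(P[:,0]-.5326,P[:,1]-.159)<.03]; print(len(P),'cap z',np.percentile(P[:,2],[1,50,90,97]).round(4)); print('expected top .158, flange top .124')
im2,_=cams.get_image('scene'); cv2.imwrite('pics/f.png',np.hstack([cv2.resize(im[150:400,150:400],(400,400)),cv2.resize(im2[130:230,250:350],(400,400))]))"
```

```text
t 19.7 tcp [0.5329 0.1589 0.1035] F [-5.  -1.6 24. ] w 0.0373 gf 60.0
shift mm [ 0.4 -0.   0. ] turn deg [ 0.09  0.09 -0.  ]
scene 120 z -0.002 0.008 a -0.09 0.006
angle 0.054
4307 cap z [0.1224 0.1565 0.158  0.1584]
expected top .158, flange top .124
```

View pics/f.png

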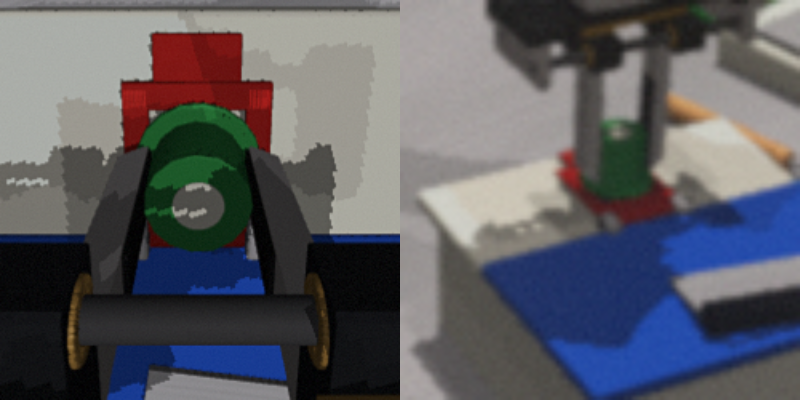

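The picture shows the hasp lying flat under the cap, and the cap seated on the stud with its top at 158 mm, which is where it should be on the rigid shoulder. The arm is holding it down steadily at 24 N, so I hand in.

```bash
python3 -c "
from plant import job
print(job.job_done())"
```

```text
the job is handed in; nothing more can be done
None
```

The job is handed in: the red hasp is folded flat around the stud (after a first pass that slid over its tip), and the green cap is snapped on and held down on the rigid shoulder with about 24 N, with the ring squeezed right down, at 19.7 s; the hand-in call returned no verdict.

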